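Clear the battery bay and clip its cover in

ROBOT

A 7-joint arm with a two-finger parallel gripper is mounted at the origin on a cart in front of the work surface, level with it; the furniture and walls round the work are solid. World frame = base frame: x ahead of the robot, y to its left, z up, the work surface at z = 0. Lengths are in mm, angles in degrees, forces in N, time in s.
With the tool pointing down it reaches from about 400 to 900 mm from the base axis. Payload 5.5 kg.
Tool frame: the origin (TCP) lies between the finger pads, 19 mm behind the fingertips; this is the grasp point; z points along the fingers, y is the line along which they close (so a half turn about z gives the same grasp; the last joint's range is limited). The gripper opens to 92 mm and grips with 3 to 60 N. Pads are 19 mm wide; open, the fingers measure 130 mm over their backs; the gripper's body (75 mm by 190 mm) begins 47 mm behind the grasp point.
Start: joints at [-49.836, 28.699, -24.465, 88.831, 12.651, 65.22, -12.049], TCP at [275.531, 588.712, 245.529] pointing down, gripper open.
Joint ranges: [-164.97, 164.97], [-17.58, 116.51], [-87.97, 89.64], [11.32, 138.91], [-80.73, 260.73], [10.89, 115.49], [-147.41, 147.41]. Speed limits (degrees/s): [147.25, 147.25, 180, 180, 180, 180, 180].

INTERFACE

Orientations are given as [roll, pitch, yaw] about the fixed x, y, z axes, in that order (R = Rz(yaw) Ry(pitch) Rx(roll)).
In Python, from station import * gives the robot as it stands.
- The arm moves only by the tool jog_arm, never from a script. Its argument "increments" is a list of rows, each a list of 7 numbers: the gripper's target within -1 to 1 (fully open at 1, half-way at 0, shut at -1), then the shift along the tool's x, y, z in m, then the turn, a rotation vector about the tool's x, y, z in degrees. In form: [[claw, tx, ty, tz, rx, ry, rz], ...]. A call has 1 to 12 rows; each row is the pose to reach, as a shift and turn from the pose commanded when the call began, along the tool's axes at that moment; what a row does not reach only later rows make up. A row lasts 1/12 s, in which the tool goes at most 41.7 mm and 7.16 degrees, less where a joint would pass 70% of its speed; a pose out of reach is approached as far as the arm can. A call with a gripper value outside its range is refused whole. The fingers move at their own pace and stop on an object; "force" is the grip in N (left out, the last holds). Time passes only in rows, so rows that repeat a pose let the fingers close. It gives the time, the measured TCP pose, the force, the opening and the grip force at its end, in the units of the state.
- get_obs(): the state, without advancing time (a new reading comes with each control period).
- get_image(name): name is "side" or "top" or "wrist"; returns a dict with "frame" (420x560x3 uint8, red, green, blue), "intrinsics" (3x3 intrinsics, pixels), "position" and "attitude" of the camera in the world. Camera axes: x right, y down, z forward; pixel columns grow to the right and rows downward; lengths in mm; the calibration is good to about 2 mm. The wrist camera is an equidistant fisheye: a pixel r from the principal point sees the ray r / f radians off the axis. A picture is of the moment at which its call begins. There is no depth.
- close_job(): hands the job in; it is judged then, once.
The state is a dict: "t": time; "joint_positions": joint angles; "joint_velocities": joint speeds; "tau": joint torques, N m; "ee_pos": TCP position; "eef_rot": TCP orientation; "wrist_force": force on the tool from outside, world axes, zero at the start; "ft_torque": the same for the moment, N m; "width": finger opening in mm; "grasp_force": force on a finger pad.
Only numpy, scipy, OpenCV 4.12 (cv2) and the standard library are available. Lean on these libraries where they do the work, as an engineer would, in place of code of your own. Each camera call takes 0.05 s, during which the arm holds its last target. There are 200 camera calls.

TASK

A small part has been left in the open bay of the blue instrument housing: take it out and lay it in the black parts tray with the other two. Then set the white cover on the bay and press it fully home, until both orange tabs have snapped under the ledges. Do not push the other things about or knock the bottles over; leave the parts lying in the tray.

Things in the scene. Friction and masses are not known exactly. Their poses are not given: they have to be found in the camera images.
- housing: Instrument housing, blue with grey ledges, fixed, 124 (x) x 90 (y) x 26 mm high; origin at the centre of its underside. Bay opening 94 (x) x 66 (y) mm at its centre, rim at z 26, bay floor at z 6. The two x ends of the opening are grey ledges 4 mm thick (edges at x +-47); under them (z below 22) the bay is undercut to x +-53. A small black gland sticks out at +x.
- bay_rim (a point): Centre of the bay's mouth, level with the rim, 26 mm above the housing's origin. The cover fits either way round, its x along the housing's x, with 1.5 mm play each way. Home and snapped, its plate lies on the rim and the cover's origin is 8 mm above the housing's. Pressing it in takes about 5 to 12 N; the tabs catch only within the last 1 mm.
- cover: White clip-in cover, loose, upright on its two ribs; origin at the centre of its underside (rib bottoms). Plate 108 (x) x 76 (y) mm, z 18 to 22. Below it: ribs along x, outer faces y +-31.5, tapering in to y +-27.5 at z 0; a middle block 56 x 30 mm down to z 5 (a part left in the bay stops it seating); an orange sprung tab at each x end. 0.11 kg, varies a little.
- grip (a point): Point 42 mm above the cover's origin: a good TCP place for the grasp. Grey grip bar on the cover's plate, 56 (x) x 14 (y) mm, from z 22 to 41 above the cover's origin; grasp it across the cover's y. The bar can be held while pressing down.
- tab_a (a joint): Orange tab at the cover's +x end, 18 mm wide: how far it is pushed inward, m; 0 = sprung right out (free or caught), about 0.003 while passing the ledge, 0.006 at most. Spring 450 N/m, 0.9 N preload. Hook out to x 50, flat catch at z 13 of the cover, ramp below it back to x 43.5 at z 1; leg face at x 45.5.
- tab_b (a joint): The same for the tab at the cover's -x end.
- tray: Black parts tray, fixed, 158 (x) x 104 (y) mm, rim 14 mm high, walls 4 mm, floor at z = 6 mm; origin at the centre of its underside. Two of the three small parts lie in it at the start, about 50 mm either side of its centre along x; the middle is free.
- bush: Turned brass flanged bushing, 24 mm across, 16 mm high, may be gripped across any diameter; origin at the centre of its underside. Any one of bush, standoff and ring is the part left in the bay; the other two lie in the tray.
- standoff: Bright steel hexagonal standoff lying down, 12 (x) x 30 (y) x 10 mm, grip across its x; origin at the centre of its underside.
- ring: White ring lying flat, 34 mm across outside, 8 mm high, firm; grip across the outside; origin at the centre of its underside.
- bottle: White squeeze bottle with blue spout, 48 mm across, 134 mm high, origin under its centre; bystander, stands behind the housing.
- dropper: Amber dropper bottle, 34 mm across, 102 mm high, origin under its centre; bystander, near the front right.
- clip_large: White moulded clip block, 50 (x) x 30 (y) x 24 mm, origin under its centre; bystander, lies beyond the +x end of the cover.
- clip_small: White moulded clip block, 44 (x) x 30 (y) x 24 mm, origin under its centre; bystander, lies in front of the -x end of the housing.
Not all that is in view belongs to the job. Several things have the shape of the cover; the one meant has the colours described above.

How it is judged (in metres and radians):
On the way, in this order (a step that is already met when the one before it is completed fails the run):
1. the leftover part is out of the bay and all three parts lie in the tray, let go, before the cover is fitted (x of bush in the frame of tray between -0.073 and 0.073 m and y of bush in the frame of tray between -0.047 and 0.047 m and z of each of bush, standoff, ring in the frame of tray below 0.022 m and contact force between the fingers and bush below 0.1 N and x of standoff in the frame of tray between -0.073 and 0.073 m and y of standoff in the frame of tray between -0.047 and 0.047 m and contact force between the fingers and standoff below 0.1 N and x of ring in the frame of tray between -0.073 and 0.073 m and y of ring in the frame of tray between -0.047 and 0.047 m and contact force between the fingers and ring below 0.1 N), for 0.2 s.
2. the cover is home in the bay and both tabs have snapped out under the ledges (horizontal distance between cover and housing below 0.004 m and z of cover in the frame of housing between 0.005 and 0.0095 m and angle between the x axis of cover and the x axis of housing, either way round below 0.08 rad and angle between the z axis of cover and the z axis of housing, either way round below 0.04 rad and value of joint each of tab_a, tab_b below 0.0015 m), for 0.2 s.
At the end, for the whole second after the job is handed in: The cover lies on the bay's rim (its origin at most 9.5 mm above the housing's, within 4 mm sideways, 0.08 rad of turn and 0.04 rad of tilt), both tabs sprung out (under 1.5 mm), and bush, standoff and ring all lie inside the tray; all is at rest and let go (all of step 1 and all of step 2 and linear speed of each of cover, bush, standoff, ring below 0.02 m/s); the robot touches nothing.
It fails at once if a bottle or clip block is pushed more than 30 mm or tipped over (distance of any of bottle, dropper, clip_large, clip_small from where it was at the start of the episode above 0.03 m or angle between any of bottle, dropper, clip_large, clip_small's own z axis and vertical above 0.5 rad).
It also fails if it takes over 61 s, if anything falls off the work surface, if the arm or the gripper's body presses on something with over 40 N, if the wrist force passes 120 N, or if a joint passes its speed limit or range.

## Working session

There is one attempt and no reset: what is moved stays moved. The work goes in short steps, Python scripts to look and compute and a tool call to move; the robot and the scene stay as the last step left them, time stands still between calls to the robot, and variables do not carry over. Pictures are saved under pics/ and viewed, at most 10 in all, crops included, and the job is handed in when it is done.

Besides the shell and the picture viewer there is one more tool, called after "Call:" as name(argument=value, ...) on one line, values as JSON. jog_arm: Moves the arm, as the interface text tells. Its arguments: {"type":"object","properties":{"increments":{"type":"array","items":{"type":"array","items":{"type":"number"}}},"force":{"type":"number"}},"required":["increments"]}

```bash
ls; mkdir -p pics; cat > h.py <<'E'
from station import *
import numpy as np, cv2
from scipy.spatial.transform import Rotation as R
def shot(n,fn):
    d=get_image(n); cv2.imwrite(fn,cv2.cvtColor(np.asarray(d["frame"]),cv2.COLOR_RGB2BGR)); return d
E
python3 - <<'E'
from h import *
import pickle
o=get_obs();print(o)
for n in ("top","side"):
    d=shot(n,f"pics/{n}0.png"); pickle.dump(d,open(n+"0.pkl","wb")); print(n,d["intrinsics"],d["position"],d["attitude"])
E
```

```text
pics
{'t': 0.0, 'joint_positions': array([-49.83522844,  28.75229495, -24.45344058,  88.89095175,
        12.65108082,  65.21736435, -12.04838179]), 'joint_velocities': array([-0.08951333,  0.01135236,  0.02746355,  0.09022275, -0.01706262,
        0.03515716, -0.07958762]), 'tau': array([ 4.74101507e-04, -5.66592765e+01, -5.81581905e+00, -2.79106504e+01,
       -6.86608907e-02,  3.09554965e-02,  1.82907111e-04]), 'ee_pos': array([275.33649708, 588.09290773, 244.49878138]), 'eef_rot': array([-1.79892838e+02, -3.87581859e-03,  1.54919586e+02]), 'wrist_force': array([-0.12301599,  1.14787128,  0.30705669]), 'ft_torque': array([-0.03630597,  0.00201317,  0.03764443]), 'grasp_force': 0.0, 'width': 91.31056544514736}
top [[391.75089471   0.         283.76722324]
 [  0.         391.75089471 200.1745359 ]
 [  0.           0.           1.        ]] [421.17119288 -23.12578453 907.61552117] [-171.67302288    0.46324324  -89.18428492]
side [[437.52891641   0.         279.94788634]
 [  0.         437.52891641 214.75754779]
 [  0.           0.           1.        ]] [469.47633698 561.69640809 831.78607531] [-142.37731727   -0.92377877 -173.8028662 ]
```

View pics/top0.png

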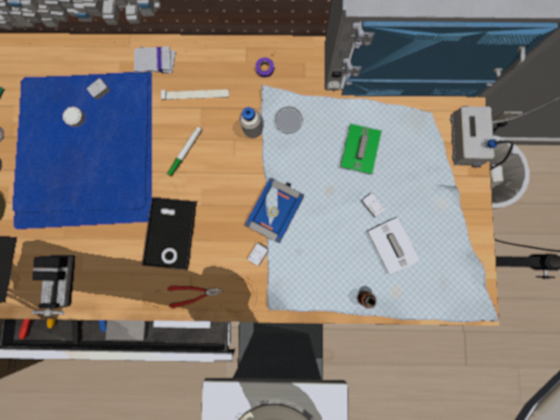

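View pics/side0.png

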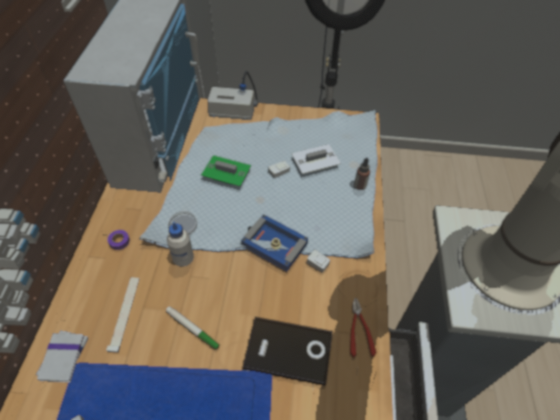

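The top view shows the housing at about (275,210), with the tray at (170,233) holding the ring and standoff, so the bush is the leftover in the bay. Two things have the cover's shape: a white one with a grey bar at top (392,246) and a green one at (361,149). White with a grey bar fits the description. I'll confirm it in an enlarged crop.

```bash
python3 - <<'E'
import cv2,numpy as np
t=cv2.imread("pics/top0.png");s=cv2.imread("pics/side0.png")
a=cv2.resize(t[165:285,235:315],None,fx=5,fy=5,interpolation=cv2.INTER_CUBIC)[:600,:400]
b=cv2.resize(t[205:285,350:430],None,fx=5,fy=5,interpolation=cv2.INTER_CUBIC)
c=cv2.resize(s[130:170,280:360],None,fx=5,fy=5,interpolation=cv2.INTER_CUBIC)
cv2.imwrite("pics/crop1.png",np.hstack([a,np.vstack([b,c])]))
E
```

```text
(no output)
```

View pics/crop1.png

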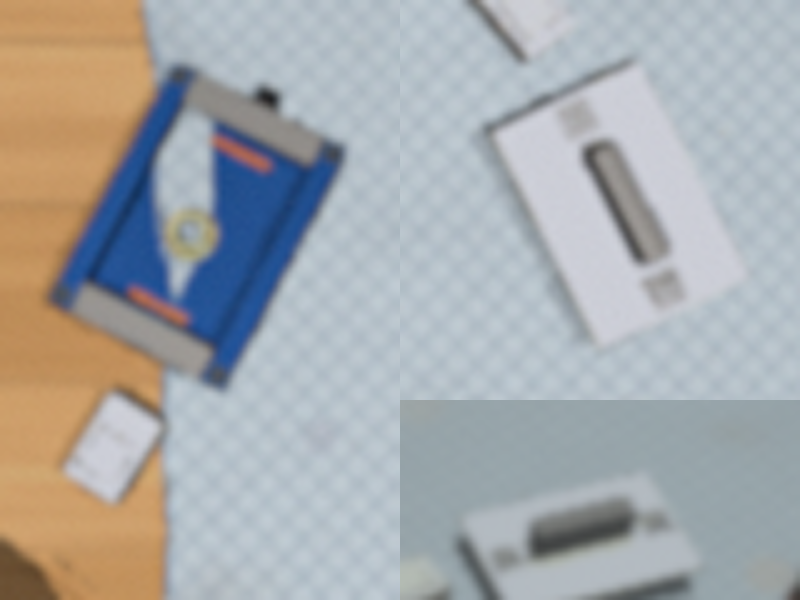

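The crop confirms it: the right panel shows a white plate with a grey bar at top px (392,246). The left panel shows the brass bush in the bay at top px (273,212). Next I'll cast the corners to world points.

```bash
cat >> h.py <<'E'
def ray(d,p,z):
    K=d["intrinsics"]; v=R.from_euler("xyz",d["attitude"],degrees=True).apply(np.linalg.inv(K)@[p[0],p[1],1.])
    c=np.asarray(d["position"]); return c+v*(z-c[2])/v[2]
def goal(x,y,z,yaw,o=None):
    "increment in tool axes (m, deg) to reach a downward pose; yaw = world direction of tool x"
    o=o or get_obs(); A=R.from_euler("xyz",o["eef_rot"],degrees=True)
    B=R.from_euler("xyz",[180,0,yaw],degrees=True)
    return np.round(A.inv().apply(np.array([x,y,z])-o["ee_pos"])/1e3,4), np.round((A.inv()*B).as_rotvec(degrees=True),2)
E
python3 - <<'E'
from h import *
import pickle
d=pickle.load(open("top0.pkl","rb")); im=cv2.imread("pics/top0.png")
def quad(n,P,z):
    W=np.array([ray(d,p,z) for p in P])[:,:2]; c=W.mean(0)
    e=[W[(i+1)%4]-W[i] for i in range(4)]
    print(n,c.round(1),[(round(float(np.linalg.norm(v)),1),round(float(np.degrees(np.arctan2(v[1],v[0])))%180,1)) for v in e])
L=lambda P,ox,oy:[(ox+x/5-.4,oy+y/5-.4) for x,y in P]
quad("housing",L([(182,72),(345,152),(218,385),(52,295)],235,165),26)
quad("cover",L([(90,130),(232,62),(348,278),(197,348)],350,205),22)
quad("tray",[(153,198),(196,200),(190,269),(143,266)],14)
print("bush",ray(d,L([(190,233)],235,165)[0],22))
print("bar",ray(d,L([(227,202)],350,205)[0],41))
for p in [(168,211),(168,255),(258,254),(367,299),(250,115)]:print(p,ray(d,p,14))
o=get_obs();print(o["ee_pos"],o["eef_rot"])
E
```

```text
housing [528.3   6.5] [(83.3, 64.2), (120.3, 152.2), (85.2, 62.5), (117.8, 151.2)]
cover [ 451.6 -260.2] [(72.1, 116.1), (107.8, 27.0), (74.9, 115.0), (106.4, 25.5)]
tray [473.2 243.4] [(99.9, 88.1), (157.3, 177.7), (106.7, 87.2), (155.9, 175.3)]
bush [524.99331551  10.93334676  22.        ]
bar [ 451.70722093 -259.75736598   41.        ]
(168, 211) [523.19519616 252.05087593  14.        ]
(168, 255) [422.96667143 246.3205776   14.        ]
(258, 254) [428.09833536  42.47144332  14.        ]
(367, 299) [ 332.5923974  -201.93353645   14.        ]
(250, 115) [755.91336558  69.34322624  14.        ]
[275.35594383 588.12169247 244.58099129] [-1.79898642e+02 -3.27251831e-03  1.54917182e+02]
```

```bash
python3 -c "
from h import *
print(goal(525,10,170,62))"
```

```text
(array([-0.4712, -0.4176,  0.0753]), array([-8.000e-02,  8.000e-02,  9.292e+01]))
```

Call:
jog_arm(increments=[[-0.2,-0.471,-0.418,0.04,0,0,93],[-0.2,-0.471,-0.418,0.04,0,0,93],[-0.2,-0.471,-0.418,0.04,0,0,93],[-0.2,-0.471,-0.418,0.04,0,0,93],[-0.2,-0.471,-0.418,0.04,0,0,93],[-0.2,-0.471,-0.418,0.04,0,0,93],[-0.2,-0.471,-0.418,0.04,0,0,93],[-0.2,-0.471,-0.418,0.04,0,0,93],[-0.2,-0.471,-0.418,0.075,0,0,93],[-0.2,-0.471,-0.418,0.075,0,0,93],[-0.2,-0.471,-0.418,0.075,0,0,93],[-0.2,-0.471,-0.418,0.075,0,0,93]], force=15)

```text
t: 1.1
ee_pos: [472.4, 130.7, 194.4]
eef_rot: [180.0, -0.0, 68.6]
wrist_force: [0.1, 0.1, -0.9]
width: 36.9
grasp_force: 0.0
```

```bash
python3 -c "
from h import *
print(goal(525,10,170,62));print(get_obs()['joint_positions'])"
```

```text
(array([-0.0932,  0.093 ,  0.0244]), array([ 0.  , -0.  ,  6.63]))
[-19.52677396  14.23494717   1.05979247 114.95850491  -0.33560979
  50.80524654 -39.65560174]
```

Call:
jog_arm(increments=[[-0.2,-0.093,0.093,0.024,0,0,6.5],[-0.2,-0.093,0.093,0.024,0,0,6.5],[-0.2,-0.093,0.093,0.024,0,0,6.5],[-0.2,-0.093,0.093,0.024,0,0,6.5],[-0.2,-0.093,0.093,0.024,0,0,6.5],[-0.2,-0.093,0.093,0.024,0,0,6.5]])

```text
t: 1.6
ee_pos: [525.2, 12.3, 170.1]
eef_rot: [-179.9, 0.0, 62.4]
wrist_force: [0.0, 0.8, 0.3]
width: 36.7
grasp_force: 0.0
```

```bash
python3 - <<'E'
from h import *
import pickle
d=shot("wrist","pics/w1.png"); pickle.dump(d,open("w1.pkl","wb"));print(d["intrinsics"],d["position"],d["attitude"],get_obs())
E
```

```text
[[325.1922621    0.         279.34720824]
 [  0.         325.1922621  213.19121642]
 [  0.           0.           1.        ]] [554.65415142  69.94663992 310.37557811] [ 1.65818005e+02  9.28567048e-02 -2.76151974e+01] {'t': 1.65, 'joint_positions': array([ -9.12616447,  19.52163295,   5.67703445, 111.50385568,
        -2.57152958,  49.15196375, -29.56952081]), 'joint_velocities': array([-1.17893489, -0.64486231, -0.81370109,  0.18992971, -0.00343417,
        0.00165728,  0.01022696]), 'tau': array([ 1.33614186e+00, -4.46632504e+01,  2.34189101e+00, -2.39426136e+01,
        6.85566128e-02, -3.24385730e-02,  1.51330687e-02]), 'ee_pos': array([525.08438899,  13.68291851, 170.33152501]), 'eef_rot': array([-1.79922173e+02, -1.20155353e-02,  6.25194012e+01]), 'wrist_force': array([-0.82645039,  0.01539142,  0.22533033]), 'ft_torque': array([-0.06384208,  0.07303745, -0.01294147]), 'grasp_force': 0.0, 'width': 37.042457430510865}
```

View pics/w1.png

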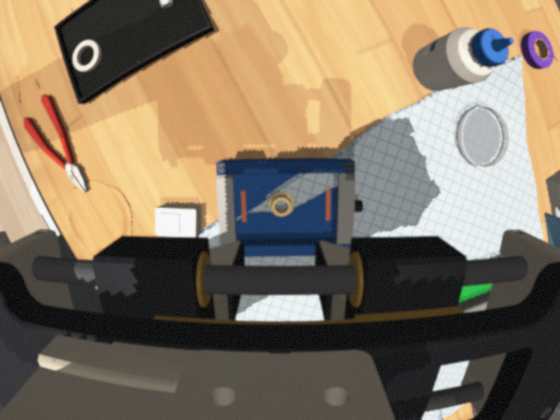

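The wrist view shows the bush at (281,206). The housing spans columns 217–355, with its far edge at row 160 and near edge at about row 250. I'll measure both finely.

```bash
cat >> h.py <<'E'
def fray(d,p,z):
    K=d["intrinsics"]; u=np.array([p[0]-K[0,2],p[1]-K[1,2]])/K[0,0]; r=np.hypot(*u)
    v=np.r_[u*np.sin(r)/max(r,1e-9),np.cos(r)]
    v=R.from_euler("xyz",d["attitude"],degrees=True).apply(v); c=np.asarray(d["position"]); return c+v*(z-c[2])/v[2]
E
python3 - <<'E'
from h import *
import pickle
d=pickle.load(open("w1.pkl","rb")); im=d["frame"].astype(int); hsv=cv2.cvtColor(d["frame"],cv2.COLOR_RGB2HSV)
br=((hsv[...,0]>15)&(hsv[...,0]<35)&(hsv[...,1]>60)&(hsv[...,2]>60)).astype(np.uint8); br[:,:262]=0;br[:,300:]=0;br[:190]=0;br[222:]=0
ys,xs=np.nonzero(br);print("bush px",xs.min(),xs.max(),ys.min(),ys.max(),xs.mean(),ys.mean(),br.sum())
for r in (185,205,225):
  print(r,"L",[tuple(im[r,c]) for c in range(212,248,2)]); print(r,"R",[tuple(im[r,c]) for c in range(322,362,2)])
for c in (260,300): print(c,"T",[tuple(im[r,c]) for r in range(152,184,2)],"B",[tuple(im[r,c]) for r in range(228,266,2)])
E
```

```text
bush px 269 293 192 215 281.09736842105264 203.4157894736842 380
185 L [(np.int64(238), np.int64(192), np.int64(124)), (np.int64(239), np.int64(194), np.int64(129)), (np.int64(233), np.int64(205), np.int64(170)), (np.int64(222), np.int64(217), np.int64(204)), (np.int64(221), np.int64(217), np.int64(207)), (np.int64(222), np.int64(217), np.int64(206)), (np.int64(203), np.int64(197), np.int64(187)), (np.int64(127), np.int64(124), np.int64(118)), (np.int64(108), np.int64(104), np.int64(99)), (np.int64(103), np.int64(101), np.int64(97)), (np.int64(90), np.int64(89), np.int64(87)), (np.int64(44), np.int64(59), np.int64(88)), (np.int64(29), np.int64(59), np.int64(102)), (np.int64(31), np.int64(61), np.int64(106)), (np.int64(28), np.int64(59), np.int64(101)), (np.int64(33), np.int64(62), np.int64(104)), (np.int64(34), np.int64(61), np.int64(103)), (np.int64(29), np.int64(59), np.int64(100))]
185 R [(np.int64(125), np.int64(133), np.int64(136)), (np.int64(125), np.int64(131), np.int64(134)), (np.int64(124), np.int64(132), np.int64(134)), (np.int64(127), np.int64(134), np.int64(136)), (np.int
[... 6701 characters left out ...]
4(44), np.int64(76)), (np.int64(15), np.int64(36), np.int64(67)), (np.int64(16), np.int64(36), np.int64(62)), (np.int64(21), np.int64(33), np.int64(53)), (np.int64(19), np.int64(34), np.int64(55)), (np.int64(23), np.int64(39), np.int64(67)), (np.int64(32), np.int64(56), np.int64(96)), (np.int64(29), np.int64(57), np.int64(100)), (np.int64(30), np.int64(57), np.int64(101)), (np.int64(32), np.int64(60), np.int64(100)), (np.int64(37), np.int64(66), np.int64(103)), (np.int64(104), np.int64(119), np.int64(132)), (np.int64(135), np.int64(142), np.int64(144)), (np.int64(135), np.int64(142), np.int64(144)), (np.int64(132), np.int64(137), np.int64(139)), (np.int64(131), np.int64(136), np.int64(136))]
```

```bash
python3 - <<'E'
from h import *
import pickle
d=pickle.load(open("w1.pkl","rb"))
f=lambda x,y,z=26:fray(d,(x,y),z)[:2]
L=np.array([f(216.7,185),f(217.5,205)]);R_=np.array([f(354,185),f(353.3,225)]);Li=np.array([f(233.7,185),f(234.2,205),f(235,225)]);Ri=np.array([f(337.8,205),f(337,225)])
B=np.array([f(260,256),f(300,255.5)]);T=np.array([f(260,158.5,0),f(300,158.3,0)])
ang=lambda A:np.degrees(np.arctan2(*(A[-1]-A[0])[::-1]))
print("ang",[round(ang(A),1) for A in(L,R_,Li,Ri,B,T)])
for yaw in(-28,):
  a=np.radians(yaw);ex=np.array([np.cos(a),np.sin(a)]);ey=np.array([-ex[1],ex[0]])
  px=[(A@ex).mean() for A in(L,Li,Ri,R_)];py=[(A@ey).mean() for A in(B,T)]
  print(px,py,px[3]-px[0],px[2]-px[1],py[1]-py[0])
  print("centre", (px[1]+px[2])/2*ex+np.mean(py)*ey)
b=fray(d,(281,203.6),22);print("bush",b)
print(goal(b[0],b[1],27,62)); print(get_obs()["ee_pos"],fray(d,(281,203.6),18))
E
```

```text
ang [np.float64(-117.6), np.float64(-115.6), np.float64(-117.6), np.float64(-117.3), np.float64(-26.8), np.float64(-27.3)]
[np.float64(400.66859232019146), np.float64(416.1798677797745), np.float64(509.9279016712038), np.float64(524.7194290354385)] [np.float64(209.04858083663916), np.float64(297.6397305165771)] 124.05083671524699 93.74803389142932 88.59114967993796
centre [527.79018957   6.2989815 ]
bush [525.95543035  12.85657121  22.        ]
(array([-0.0004,  0.0013,  0.1433]), array([-0.08, -0.01,  0.52]))
[525.08438899  13.68291851 170.33152501] [525.55735612  12.06468628  18.        ]
```

Call:
jog_arm(increments=[[-0.2,0,0.001,0.04,0,0,0.5],[-0.2,0,0.001,0.08,0,0,0.5],[-0.2,0,0.001,0.11,0,0,0.5],[-0.2,0,0.001,0.13,0,0,0.5],[-0.2,0,0.001,0.143,0,0,0.5],[-0.2,0,0.001,0.143,0,0,0.5],[-0.2,0,0.001,0.143,0,0,0.5],[-0.2,0,0.001,0.143,0,0,0.5],[-0.8,0,0.001,0.143,0,0,0.5],[-0.8,0,0.001,0.143,0,0,0.5],[-0.8,0,0.001,0.143,0,0,0.5],[-0.8,0,0.001,0.143,0,0,0.5]], force=15)

```text
t: 2.65
ee_pos: [526.8, 12.4, 28.0]
eef_rot: [180.0, -0.0, 62.0]
wrist_force: [-0.1, -0.1, 2.3]
width: 20.6
grasp_force: 14.9
```

Call:
jog_arm(increments=[[-0.8,0,0,-0.03,0,0,0],[-0.8,0,0,-0.07,0,0,0],[-0.8,0,0,-0.1,0,0,0],[-0.8,0,0,-0.1,0,0,0],[-0.8,0,0,-0.1,0,0,0]])

```text
t: 3.07
ee_pos: [528.3, 12.1, 129.8]
eef_rot: [179.8, -0.2, 62.0]
wrist_force: [-0.2, -0.2, -0.9]
width: 21.0
grasp_force: 14.8
```

```bash
python3 -c "
from h import *
print(goal(473,243,100,-3.5));print(get_obs()['joint_positions'])"
```

```text
(array([ 0.1777, -0.1575,  0.0297]), array([ 0.12, -0.28, 65.46]))
[ -8.91842727  23.04635138   5.70501229 112.91961303  -3.23870028
  43.89714978 -29.38086889]
```

Call:
jog_arm(increments=[[-0.8,0.178,-0.157,0.02,0,0,65.5],[-0.8,0.178,-0.157,0.02,0,0,65.5],[-0.8,0.178,-0.157,0.02,0,0,65.5],[-0.8,0.178,-0.157,0.02,0,0,65.5],[-0.8,0.178,-0.157,0.02,0,0,65.5],[-0.8,0.178,-0.157,0.02,0,0,65.5],[-0.8,0.178,-0.157,0.02,0,0,65.5],[-0.8,0.178,-0.157,0.02,0,0,65.5],[-0.8,0.178,-0.157,0.02,0,0,65.5],[-0.8,0.178,-0.157,0.02,0,0,65.5],[-0.8,0.178,-0.157,0.02,0,0,65.5],[-0.8,0.178,-0.157,0.02,0,0,65.5]])

```text
t: 4.07
ee_pos: [470.6, 242.4, 106.4]
eef_rot: [179.9, 0.1, -3.4]
wrist_force: [0.7, -1.1, -0.4]
width: 21.0
grasp_force: 14.8
```

```bash
python3 - <<'E'
from h import *
import pickle
d=shot("wrist","pics/w2.png"); pickle.dump(d,open("w2.pkl","wb"));print(d["position"],d["attitude"],goal(473,243,29,-3.5));print(get_obs()['joint_positions'])
E
```

```text
[534.97014341 238.81718643 246.5652362 ] [ 1.65765020e+02 -1.50624665e-01 -9.33912520e+01] (array([ 0.0022, -0.0007,  0.0776]), array([0.07, 0.08, 0.1 ]))
[ -44.21599133   26.20895341   17.29054715  113.45327298  -11.27594807
   42.03969791 -113.57208026]
```

View pics/w2.png

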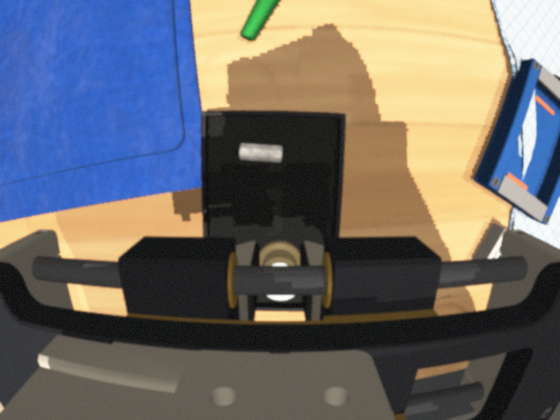

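The wrist view shows the bush held at (281,258), with the standoff at (261,153) and the ring just behind at (280,290). The tray's middle is free below.

Call:
jog_arm(increments=[[-0.8,0.002,-0.003,0.03,0,0,0],[-0.8,0.002,-0.003,0.055,0,0,0],[-0.8,0.002,-0.003,0.07,0,0,0],[-0.8,0.002,-0.003,0.0775,0,0,0],[-0.8,0.002,-0.003,0.0775,0,0,0],[-0.8,0.002,-0.003,0.0775,0,0,0],[-0.8,0.002,-0.003,0.0775,0,0,0],[-0.35,0.002,-0.003,0.0775,0,0,0],[-0.35,0.002,-0.003,0.0775,0,0,0],[-0.35,0.002,-0.003,0.0775,0,0,0]])

```text
t: 4.95
ee_pos: [474.2, 246.1, 30.8]
eef_rot: [-180.0, -0.1, -3.5]
wrist_force: [-0.8, 0.8, -0.6]
width: 29.5
grasp_force: 0.0
```

Call:
jog_arm(increments=[[-0.35,0,0,-0.03,0,0,0],[-0.35,0,0,-0.07,0,0,0],[-0.35,0,0,-0.11,0,0,0],[0,0,0,-0.14,0,0,0],[0.5,0,0,-0.14,0,0,0],[0.5,0,0,-0.14,0,0,0]])

```text
t: 5.45
ee_pos: [475.2, 246.8, 172.6]
eef_rot: [-179.8, -0.2, -3.5]
wrist_force: [-0.4, -0.3, -0.7]
width: 45.3
grasp_force: 0.0
```

```bash
python3 - <<'E'
from h import *
d=shot("wrist","pics/w3.png");print(goal(452,-260,170,26));print(get_obs()['joint_positions'])
E
```

```text
(array([9.100e-03, 5.065e-01, 1.000e-04]), array([ -0.06,  -0.08, -29.51]))
[ -46.15808186   20.92079863   19.26030133  110.8070313    -8.94512434
   49.60096199 -115.77383835]
```

View pics/w3.png

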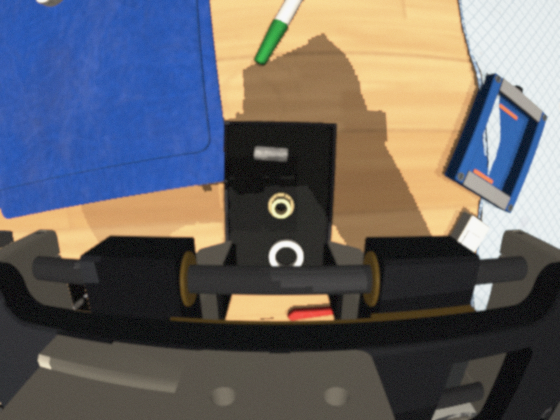

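The three parts are now lying separately in the tray: standoff (271,154), bush (281,206), ring (287,257). Next is the cover.

Call:
jog_arm(increments=[[0.3,0.009,0.507,0,0,0,-29.5],[0.3,0.009,0.507,0,0,0,-29.5],[0.3,0.009,0.507,0,0,0,-29.5],[0.3,0.009,0.507,0,0,0,-29.5],[0.3,0.009,0.507,0,0,0,-29.5],[0.3,0.009,0.507,0,0,0,-29.5],[0.3,0.009,0.507,0,0,0,-29.5],[0.3,0.009,0.507,0,0,0,-29.5],[0.3,0.009,0.507,0,0,0,-29.5],[0.3,0.009,0.507,0,0,0,-29.5],[0.3,0.009,0.507,0,0,0,-29.5],[0.3,0.009,0.507,0,0,0,-29.5]])

```text
t: 6.5
ee_pos: [450.5, -247.5, 168.4]
eef_rot: [-179.9, 0.1, 26.0]
wrist_force: [0.6, 0.6, -1.1]
width: 59.7
grasp_force: 0.0
```

```bash
python3 - <<'E'
from h import *
print(goal(452,-260,170,26))
E
```

```text
(array([-0.0041,  0.0119, -0.0017]), array([-0.14,  0.13, -0.01]))
```

Call:
jog_arm(increments=[[0,-0.004,0.012,0,0,0,0],[0,-0.004,0.012,0,0,0,0],[0,-0.004,0.012,0,0,0,0],[0,-0.004,0.012,0,0,0,0]])

```text
t: 6.83
ee_pos: [453.1, -256.9, 168.7]
eef_rot: [-179.8, 0.1, 26.0]
wrist_force: [0.6, 0.7, 0.4]
width: 46.2
grasp_force: 0.0
```

```bash
python3 - <<'E'
from h import *
import pickle
d=shot("wrist","pics/w4.png"); pickle.dump(d,open("w4.pkl","wb"));print(d["position"],d["attitude"],get_obs()["ee_pos"],get_obs()["eef_rot"])
E
```

```text
[ 511.11492343 -228.59227196  308.85730268] [ 1.65751501e+02  1.46032616e-01 -6.39492336e+01] [ 453.50601268 -256.56318897  168.96637916] [-1.79848980e+02  6.67614001e-02  2.61071325e+01]
```

View pics/w4.png

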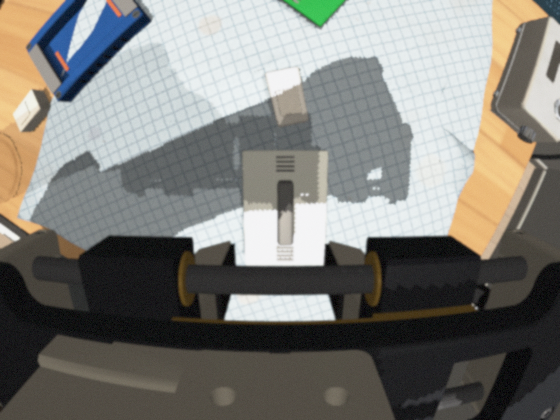

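The wrist view shows the cover plate at columns 243–327 and rows 151–267, with the bar at (286,213). clip_large is clear at (286,95).

```bash
python3 - <<'E'
from h import *
import pickle
d=pickle.load(open("w4.pkl","rb")); g=cv2.GaussianBlur(cv2.cvtColor(d["frame"],cv2.COLOR_RGB2GRAY),(3,3),0).astype(float)
def ed(l,a,b): # strongest step in l[a:b]
    q=np.abs(np.diff(l[a:b])); i=q.argmax(); w=q[max(i-1,0):i+2]; return a+max(i-1,0)+(w*np.arange(len(w))).sum()/w.sum()+.5, q[i]
f=lambda x,y,z:fray(d,(x,y),z)[:2].round(1)
P=[]
for r in (165,178,190): 
    l,r2=ed(g[r],235,252),ed(g[r],318,336); print("plate",r,l,r2); P.append((f(l[0],r,22),f(r2[0],r,22)))
for r in (190,200,220,235):
    l,r2=ed(g[r],272,284),ed(g[r],287,300); print("bar",r,l,r2,(f(l[0],r,41)+f(r2[0],r,41))/2)
for c in (255,275,300,315):
    t,b=ed(g[:,c],142,160),ed(g[:,c],256,275); print("ends",c,t,b,f(c,t[0],22),f(c,b[0],22))
for c in (283,286,289): print("barends",c,ed(g[:,c],172,190),ed(g[:,c],236,252))
for a,b in P: print(a,b,(a+b)/2,np.linalg.norm(a-b))
E
```

```text
plate 165 (np.float64(242.46296296296296), np.float64(12.0)) (np.float64(327.36842105263156), np.float64(15.0))
plate 178 (np.float64(242.6), np.float64(13.0)) (np.float64(326.45652173913044), np.float64(20.0))
plate 190 (np.float64(238.62121212121212), np.float64(13.0)) (np.float64(326.52564102564105), np.float64(14.0))
bar 190 (np.float64(276.53508771929825), np.float64(23.0)) (np.float64(293.359649122807), np.float64(23.0)) [ 469.7 -253.3]
bar 200 (np.float64(276.6320754716981), np.float64(20.0)) (np.float64(293.3404255319149), np.float64(37.0)) [ 462.1 -257.1]
bar 220 (np.float64(276.6025641025641), np.float64(34.0)) (np.float64(293.7207792207792), np.float64(34.0)) [ 446.5  -264.95]
bar 235 (np.float64(276.5933333333333), np.float64(32.0)) (np.float64(293.40361445783134), np.float64(35.0)) [ 434.35 -270.8 ]
ends 255 (np.float64(150.53571428571428), np.float64(11.0)) (np.float64(265.5128205128205), np.float64(62.0)) [ 487.  -215.7] [ 388.5 -261.7]
ends 275 (np.float64(149.67391304347825), np.float64(9.0)) (np.float64(265.55298013245033), np.float64(59.0)) [ 495.4 -231.2] [ 397.  -278.9]
ends 300 (np.float64(150.35185185185185), np.float64(11.0)) (np.float64(265.53846153846155), np.float64(62.0)) [ 504.5 -251.2] [ 407.5 -300.4]
ends 315 (np.float64(150.38), np.float64(10.0)) (np.float64(265.475), np.float64(64.0)) [ 510.5 -263.1] [ 413.8 -313.5]
barends 283 (np.float64(179.62698412698413), np.float64(25.0)) (np.float64(244.5), np.float64(12.0))
barends 286 (np.float64(179.61475409836066), np.float64(24.0)) (np.float64(244.34), np.float64(13.0))
barends 289 (np.float64(179.61666666666667), np.float64(23.0)) (np.float64(244.26666666666668), np.float64(15.0))
[ 470.6 -211.2] [ 503.9 -278.9] [ 487.25 -245.05] 75.44653736255889
[ 460.1 -216.2] [ 493.1 -283.5] [ 476.6  -249.85] 74.95525331822982
[ 448.6 -217.5] [ 483.4 -288.6] [ 466.   -253.05] 79.15964881175258
```

```bash
python3 - <<'E'
from h import *
print(goal(451.7,-262.2,42,26.2))
E
```

```text
(array([-0.004 ,  0.0046,  0.127 ]), array([-0.15,  0.07, -0.09]))
```

Call:
jog_arm(increments=[[0,-0.004,0.005,0.04,0,0,0],[0,-0.004,0.005,0.08,0,0,0],[0,-0.004,0.005,0.11,0,0,0],[0,-0.004,0.005,0.127,0,0,0],[0,-0.004,0.005,0.127,0,0,0],[0,-0.004,0.005,0.127,0,0,0],[0,-0.004,0.005,0.127,0,0,0]], force=30)

```text
t: 7.47
ee_pos: [452.8, -263.1, 42.8]
eef_rot: [-179.9, -0.0, 26.1]
wrist_force: [-0.3, 0.6, 1.1]
width: 45.9
grasp_force: 0.0
```

```bash
python3 - <<'E'
from h import *
print(goal(451.7,-262.2,42,26.2)); print(get_obs()["ee_pos"])
E
```

```text
(array([-0.0006, -0.0012,  0.0008]), array([-0.07, -0.  , -0.07]))
[ 452.78285987 -263.05018743   42.80338251]
```

Call:
jog_arm(increments=[[-0.9,0,0,0,0,0,0],[-0.9,0,0,0,0,0,0],[-0.9,0,0,0,0,0,0],[-0.9,0,0,0,0,0,0],[-0.9,0,0,0,0,0,0],[-0.9,0,0,-0.02,0,0,0],[-0.9,0,0,-0.05,0,0,0],[-0.9,0,0,-0.08,0,0,0],[-0.9,0,0,-0.1,0,0,0],[-0.9,0,0,-0.1,0,0,0],[-0.9,0,0,-0.1,0,0,0]], force=40)

```text
t: 8.38
ee_pos: [453.2, -265.2, 144.1]
eef_rot: [179.9, -0.1, 26.0]
wrist_force: [-0.3, -0.2, -2.0]
width: 13.2
grasp_force: 40.0
```

```bash
python3 - <<'E'
from h import *
print(goal(527.8,6.3,140,-27.3)); print(get_obs()["ee_pos"],get_obs()["joint_positions"])
E
```

```text
(array([ 0.186 , -0.2114,  0.0041]), array([ 4.000e-02, -1.500e-01,  5.329e+01]))
[ 453.21607544 -265.23781869  144.10161109] [  5.88882685  23.25303941  26.31542202 113.31455909 -14.05655658
  46.34403967 -23.90807592]
```

Call:
jog_arm(increments=[[-0.9,0.186,-0.211,0.004,0,0,53.3],[-0.9,0.186,-0.211,0.004,0,0,53.3],[-0.9,0.186,-0.211,0.004,0,0,53.3],[-0.9,0.186,-0.211,0.004,0,0,53.3],[-0.9,0.186,-0.211,0.004,0,0,53.3],[-0.9,0.186,-0.211,0.004,0,0,53.3],[-0.9,0.186,-0.211,0.004,0,0,53.3],[-0.9,0.186,-0.211,0.004,0,0,53.3],[-0.9,0.186,-0.211,0.004,0,0,53.3],[-0.9,0.186,-0.211,0.004,0,0,53.3],[-0.9,0.186,-0.211,0.004,0,0,53.3],[-0.9,0.186,-0.211,0.004,0,0,53.3]])

```text
t: 9.38
ee_pos: [526.5, 4.0, 138.7]
eef_rot: [179.9, 0.0, -27.4]
wrist_force: [0.1, -0.3, -1.0]
width: 13.7
grasp_force: 40.0
```

```bash
python3 - <<'E'
from h import *
print(goal(527.8,6.3,80,-27.3)); print(get_obs()["ee_pos"],get_obs()["joint_positions"])
E
```

```text
(array([ 0.0002, -0.0027,  0.0587]), array([ 0.07,  0.04, -0.1 ]))
[526.47100344   4.01873597 138.65477815] [ -31.57248964   25.66490472   34.95317819  113.36021985  -19.7812652
   46.95268404 -102.95321126]
```

Call:
jog_arm(increments=[[-0.9,0,-0.0025,0.02,0,0,0],[-0.9,0,-0.0025,0.04,0,0,0],[-0.9,0,-0.0025,0.058,0,0,0],[-0.9,0,-0.0025,0.058,0,0,0],[-0.9,0,-0.0025,0.058,0,0,0],[-0.9,0,-0.0025,0.058,0,0,0]])

```text
t: 9.88
ee_pos: [528.9, 7.1, 82.0]
eef_rot: [-180.0, -0.1, -27.4]
wrist_force: [-0.1, -0.7, -2.2]
width: 13.5
grasp_force: 40.0
```

```bash
python3 - <<'E'
from h import *
import pickle
print(goal(527.8,6.3,70,-27.3)); print(get_obs()["ee_pos"])
d=shot("wrist","pics/w5.png"); pickle.dump(d,open("w5.pkl","wb"));print(d["position"],d["attitude"])
e=shot("side","pics/s5.png"); pickle.dump(e,open("s5.pkl","wb"))
a=cv2.imread("pics/w5.png")[140:330,160:400];a=cv2.resize(a,(720,570),interpolation=cv2.INTER_CUBIC);cv2.imwrite("pics/w5c.png",a)
E
```

```text
(array([-0.0006,  0.0012,  0.012 ]), array([-0.02, -0.05, -0.12]))
[528.89787666   7.09798157  81.95482723]
[585.64223189 -22.84562555 222.31781535] [ 1.65941596e+02 -4.45229136e-02 -1.17411694e+02]
```

View pics/w5c.png

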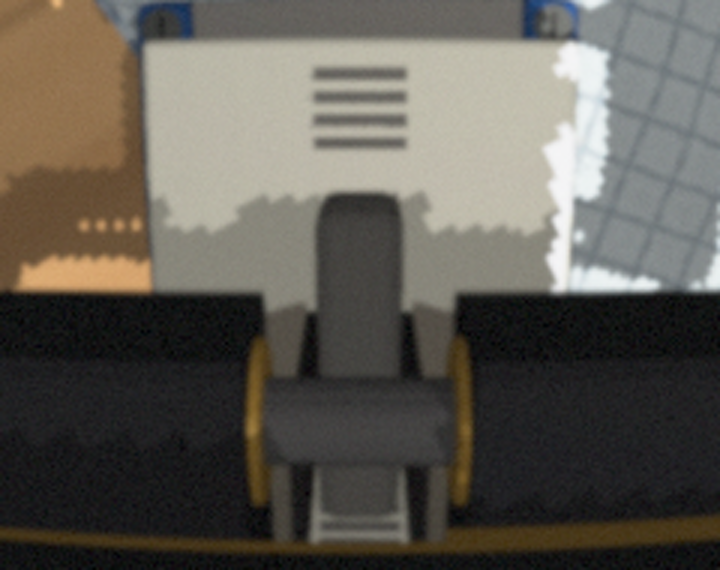

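The crop shows the cover plate square over the housing: plate edge at crop row 40, columns 143–577, with housing corners showing at columns 138 and 581. I'll check the centring numerically.

```bash
python3 - <<'E'
from h import *
import pickle
d=pickle.load(open("w5.pkl","rb")); c=np.array([528.9,7.1]); zc=82-42+22
a=np.radians(-27.4);M=np.array([[np.cos(a),np.sin(a)],[-np.sin(a),np.cos(a)]])
g=cv2.cvtColor(d["frame"],cv2.COLOR_RGB2GRAY).astype(int)
f=lambda x,y,z:(M@(fray(d,(x,y),z)[:2]-c)).round(1)
print("plate",f(207.7,154,zc),f(352.3,154,zc),f(280,153.3,zc),f(211,230,zc),f(350,225,zc))
print("housing",f(206,146,26),f(353.7,146,26))
print("housing in tool",M@(np.array([527.8,6.3])-c))
fr=d["frame"]
print([tuple(map(int,fr[146,x])) for x in range(200,228,2)],[tuple(map(int,fr[146,x])) for x in range(330,360,2)])
E
```

```text
plate [54.5 35.2] [ 54.5 -37. ] [54.3 -0.9] [15.  35.2] [ 17.6 -37.4]
housing [57.3 44.1] [ 57.3 -46. ]
housing in tool [-0.6084371  -1.21647207]
[(113, 120, 127), (125, 131, 133), (95, 102, 106), (49, 61, 81), (49, 57, 67), (58, 59, 59), (54, 53, 52), (40, 41, 43), (57, 54, 55), (55, 59, 63), (37, 56, 85), (30, 51, 88), (72, 77, 85), (94, 93, 90)] [(104, 101, 97), (100, 99, 95), (59, 66, 76), (32, 54, 88), (54, 62, 77), (71, 72, 70), (100, 99, 98), (97, 97, 93), (118, 118, 115), (126, 127, 125), (111, 122, 135), (93, 110, 135), (133, 138, 140), (135, 140, 142), (135, 142, 143)]
```

Call:
jog_arm(increments=[[-0.9,-0.001,0,0.006,0,0,0],[-0.9,-0.001,0,0.012,0,0,0],[-0.9,-0.001,0,0.015,0,0,0],[-0.9,-0.001,0,0.018,0,0,0],[-0.9,-0.001,0,0.021,0,0,0],[-0.9,-0.001,0,0.023,0,0,0],[-0.9,-0.001,0,0.025,0,0,0],[-0.9,-0.001,0,0.025,0,0,0],[-0.9,-0.001,0,0.025,0,0,0]])

```text
t: 10.73
ee_pos: [527.5, 8.8, 56.9]
eef_rot: [-180.0, 0.0, -27.3]
wrist_force: [-2.8, 0.1, 11.9]
width: 13.6
grasp_force: 40.0
```

Call:
jog_arm(increments=[[-0.9,0,0,0.002,0,0,0],[-0.9,0,0,0.004,0,0,0],[-0.9,0,0,0.006,0,0,0],[-0.9,0,0,0.007,0,0,0],[-0.9,0,0,0.007,0,0,0],[-0.9,0,0,0.007,0,0,0]])

```text
t: 11.23
ee_pos: [529.0, 8.0, 54.3]
eef_rot: [-179.8, -0.1, -27.4]
wrist_force: [-14.5, -0.6, 56.0]
width: 13.5
grasp_force: 40.1
```

Call:
jog_arm(increments=[[-0.9,0,0,-0.006,0,0,0],[-0.9,0,0,-0.009,0,0,0],[-0.9,-0.001,0.0015,-0.009,0,0,0],[-0.9,-0.001,0.0015,-0.009,0,0,0],[-0.9,-0.001,0.0015,-0.009,0,0,0]])

```text
t: 11.65
ee_pos: [527.3, 8.5, 56.4]
eef_rot: [180.0, -0.2, -27.3]
wrist_force: [8.9, 0.6, -20.4]
width: 13.5
grasp_force: 40.0
```

```bash
python3 - <<'E'
from h import *
import pickle
o=get_obs();print(o["ee_pos"],o["wrist_force"],o["ft_torque"],goal(527.8,6.3,50,-27.3))
d=shot("wrist","pics/w6.png"); pickle.dump(d,open("w6.pkl","wb"))
e=shot("side","pics/s6.png");a=shot("top","pics/t6.png")
x=cv2.resize(cv2.imread("pics/w6.png")[130:255,180:380],(800,500),interpolation=cv2.INTER_CUBIC)
cv2.imwrite("pics/w6c.png",x)
E
```

```text
[527.25393373   8.54034233  56.4101242 ] [  8.9105918    0.5677276  -20.40843603] [ 0.24656639 -1.96145063 -0.11160652] (array([0.0015, 0.0017, 0.0064]), array([ 0.01, -0.16,  0.01]))
```

View pics/w6c.png

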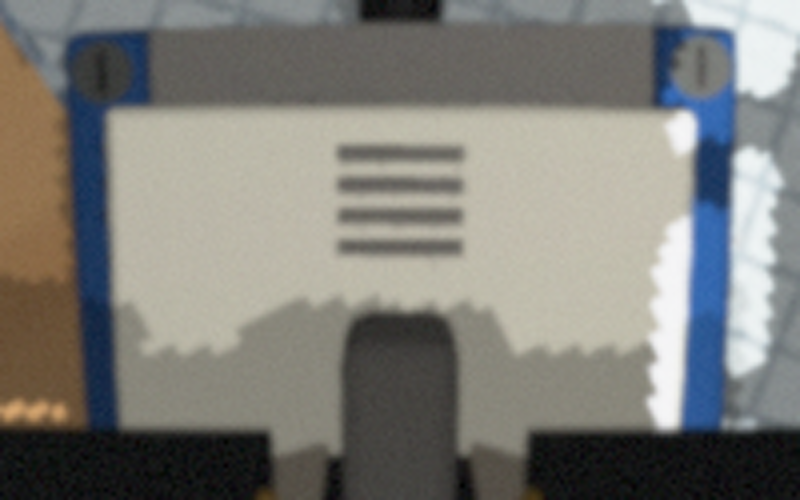

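```bash
python3 - <<'E'
from h import *
import pickle
from scipy.optimize import brentq
d=pickle.load(open("w6.pkl","rb"));fr=d["frame"]
px=lambda x,y:(180+x/4-.4,130+y/4-.4)
def zw(l,r,w): return brentq(lambda z:np.linalg.norm(fray(d,px(*l),z)-fray(d,px(*r),z))-w,-40,120)
print("rim",[round(zw(*a,90),1) for a in [((70,60),(733,60)),((75,150),(729,150)),((82,300),(725,300)),((89,420),(720,420))]])
print("plate",[round(zw(*a,76),1) for a in [((107,115),(697,115)),((110,200),(694,200)),((114,300),(689,300)),((118,420),(683,420))]])
e=cv2.imread("pics/s6.png");t=cv2.imread("pics/t6.png")
x=np.vstack([cv2.resize(e[195:285,210:343],(800,540)[:2],interpolation=cv2.INTER_CUBIC)])
cv2.imwrite("pics/s6c.png",x)
E
```

```text
rim [22.9, 21.9, 22.7, 23.6]
plate [31.8, 31.8, 31.7, 32.8]
```

View pics/s6c.png

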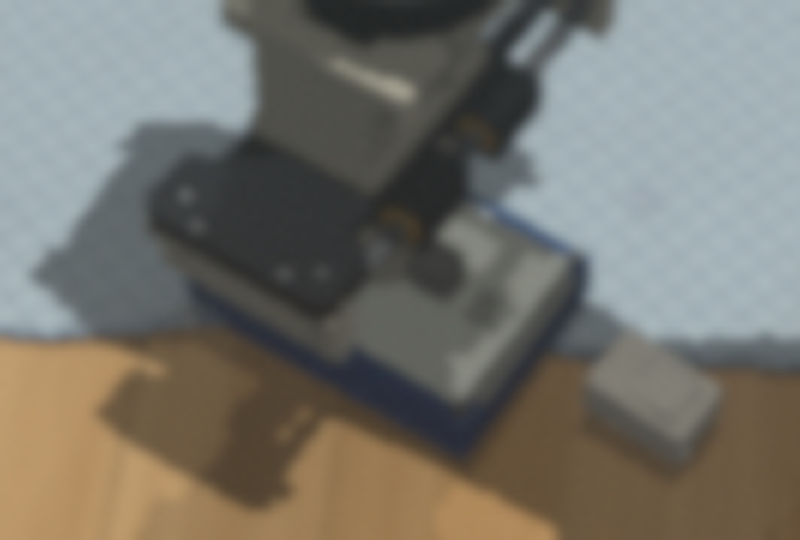

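```bash
python3 - <<'E'
from h import *
import pickle
d=pickle.load(open("w6.pkl","rb"))
a=np.radians(-27.3);M=np.array([[np.cos(a),np.sin(a)],[-np.sin(a),np.cos(a)]])
h=np.array([527.8,6.3])
px=lambda x,y:(180+x/4-.4,130+y/4-.4)
f=lambda x,y,z:(M@(fray(d,px(x,y),z)[:2]-h)).round(1)
g=cv2.cvtColor(d["frame"],cv2.COLOR_RGB2GRAY).astype(int)
print([(r,int(g[r,c])) for c in (250,300) for r in range(132,164)])
for dz in(0,-3): print("rim+x",f(300,28,26+dz),f(550,28,26+dz),"ends y",f(72,60,26+dz),f(733,60,26+dz),"plate+x",f(300,107,35+dz),f(550,107,35+dz),"y",f(107,115,35+dz),f(697,115,35+dz),f(114,300,35+dz),f(689,300,35+dz))
E
```

```text
[(132, 141), (133, 136), (134, 127), (135, 115), (136, 106), (137, 103), (138, 95), (139, 97), (140, 99), (141, 97), (142, 98), (143, 95), (144, 98), (145, 98), (146, 98), (147, 95), (148, 96), (149, 97), (150, 99), (151, 97), (152, 96), (153, 93), (154, 94), (155, 102), (156, 123), (157, 152), (158, 168), (159, 180), (160, 185), (161, 185), (162, 184), (163, 184), (132, 129), (133, 134), (134, 130), (135, 117), (136, 107), (137, 103), (138, 100), (139, 100), (140, 104), (141, 101), (142, 99), (143, 101), (144, 99), (145, 102), (146, 99), (147, 99), (148, 99), (149, 102), (150, 103), (151, 100), (152, 99), (153, 101), (154, 100), (155, 112), (156, 133), (157, 155), (158, 174), (159, 184), (160, 185), (161, 188), (162, 187), (163, 187)]
rim+x [61.1 14.1] [ 61.2 -18.5] ends y [57.6 44.7] [ 57.6 -43.3] plate+x [51.3 13.5] [ 51.4 -17.6] y [50.7 38.1] [ 50.7 -36.5] [26.7 38.1] [ 26.7 -36.4]
rim+x [61.1 14.3] [ 61.2 -18.9] ends y [57.5 45.5] [ 57.5 -44.1] plate+x [51.1 13.7] [ 51.2 -18. ] y [50.5 38.8] [ 50.5 -37.2] [26.1 38.8] [ 26.1 -37.1]
```

Call:
jog_arm(increments=[[-0.9,0,0,0.0025,0,0,0],[-0.9,0.001,0,0.0025,0,0,0],[-0.9,0.002,0,0.0025,0,0,0],[-0.9,0.002,0,0.0025,0,0,0],[-0.9,0.002,0,0.0025,0,0,0]])

```text
t: 12.22
ee_pos: [527.5, 6.8, 55.6]
eef_rot: [180.0, 0.0, -27.3]
wrist_force: [0.8, -0.2, -3.4]
width: 13.6
grasp_force: 40.0
```

```bash
python3 - <<'E'
from h import *
o=get_obs();a=R.from_euler("z",27.3,degrees=True)
print(o["ee_pos"],a.apply(o["wrist_force"]),a.apply(o["ft_torque"]),goal(527.8,6.3,50,-27.3))
E
```

```text
[527.4848599    6.78340571  55.58107661] [ 0.8485197   0.17070719 -3.39877363] [-0.02693897 -0.17571699 -0.00260295] (array([0.0005, 0.0003, 0.0056]), array([ 0.02,  0.02, -0.04]))
```

Call:
jog_arm(increments=[[-0.9,0,0,0.001,0,0,0],[-0.9,0,0,0.002,0,0,0],[-0.9,0,0,0.003,0,0,0],[-0.9,0,0,0.004,0,0,0],[-0.9,0,0,0.004,0,0,0],[-0.9,0,0,0.004,0,0,0]])

```text
t: 12.72
ee_pos: [527.7, 6.8, 54.4]
eef_rot: [-179.9, 0.1, -27.4]
wrist_force: [-9.2, -1.0, 29.7]
width: 13.8
grasp_force: 40.0
```

```bash
python3 - <<'E'
from h import *
o=get_obs();a=R.from_euler("z",27.3,degrees=True)
print(o["ee_pos"],a.apply(o["wrist_force"]),a.apply(o["ft_torque"]),goal(527.8,6.3,50,-27.3))
E
```

```text
[527.65987724   6.78237395  54.4232366 ] [-7.72374317 -5.06293287 29.71243746] [-1.04907226  1.89310158  0.0223749 ] (array([0.0004, 0.0004, 0.0044]), array([-0.12,  0.07, -0.07]))
```

The cover resists both pushing and pulling at about the same height, so it may already be snapped home. I'll let go and look.

Call:
jog_arm(increments=[[-0.9,0,0,-0.003,0,0,0],[-0.9,0,0,-0.003,0,0,0],[0,0,0,-0.003,0,0,0],[0,0,0,-0.003,0,0,0],[0,0,0,-0.003,0,0,0],[0,0,0,-0.02,0,0,0],[0,0,0,-0.05,0,0,0],[0,0,0,-0.08,0,0,0],[0,0,0,-0.1,0,0,0],[0,0,0,-0.1,0,0,0],[0,0,0,-0.1,0,0,0]])

```text
t: 13.63
ee_pos: [528.5, 7.4, 152.5]
eef_rot: [-179.9, -0.1, -27.3]
wrist_force: [0.8, 0.1, -0.0]
width: 46.2
grasp_force: 0.0
```

```bash
python3 - <<'E'
from h import *
import pickle
d=shot("wrist","pics/w7.png"); pickle.dump(d,open("w7.pkl","wb"));o=get_obs();print(o["ee_pos"],d["position"],d["attitude"])
cv2.imwrite("pics/w7c.png",cv2.resize(cv2.imread("pics/w7.png")[130:280,180:380],(800,600),interpolation=cv2.INTER_CUBIC))
E
```

```text
[527.52246133   7.3798023  151.40430521] [585.17182377 -22.5981319  292.95122363] [ 1.65985091e+02  4.33935948e-02 -1.17296519e+02]
```

View pics/w7c.png

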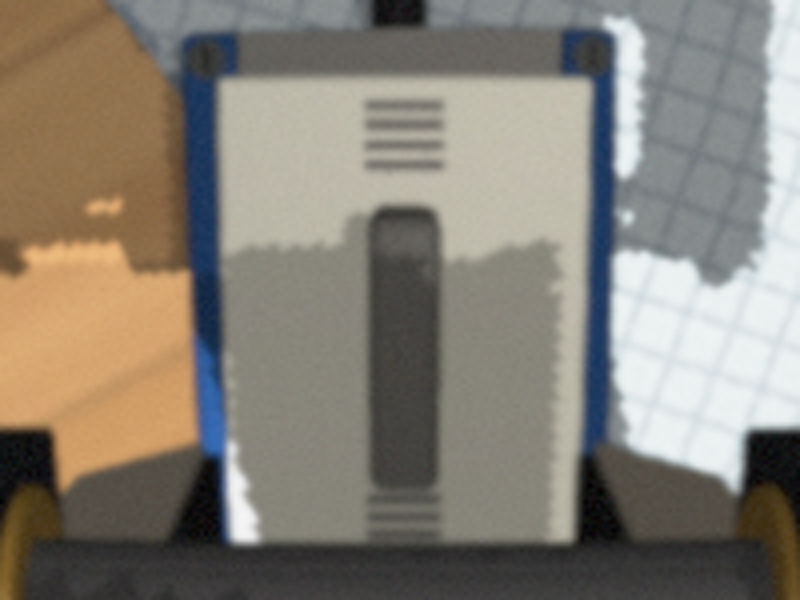

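The crop shows the plate at columns 218–592 with its end at row 76, square within the housing rim (columns 186–613, end at row 32). That was my 11th picture, one over the limit of 10, so from here on I'll measure from numbers only.

```bash
cat >> h.py <<'E'
from scipy.optimize import brentq
def step(l,a,b):
    q=np.abs(np.diff(l[a:b].astype(float),axis=0)).sum(-1); i=q.argmax(); s=slice(max(i-1,0),i+2); return a+(q[s]*np.arange(len(q))[s]).sum()/q[s].sum()+.5
E
python3 - <<'E'
from h import *
import pickle
d=pickle.load(open("w7.pkl","rb")); fr=cv2.GaussianBlur(d["frame"],(3,3),0)
h=np.array([527.8,6.3]);a=np.radians(-27.3);M=np.array([[np.cos(a),np.sin(a)],[-np.sin(a),np.cos(a)]])
for r in (152,156,160,170,180,190,200,210,225):
    o=[step(fr[r],*s) for s in((220,231),(231,243),(322,331),(331,338))]
    zf=lambda l,q,w:brentq(lambda z:np.linalg.norm(fray(d,(l,r),z)-fray(d,(q,r),z))-w,-60,140)
    print(r,np.round(o,1),"rim z",round(zf(o[0],o[3],90),1),"plate z",round(zf(o[1],o[2],76),1),"x",(M@(fray(d,(280,r),30)[:2]-h))[0].round(0))
for c in (250,265,300,315):
    t,p=step(fr[:,c],133,143),step(fr[:,c],145,154); print(c,t,p,M@(fray(d,(c,t),26)[:2]-h),[(M@(fray(d,(c,p),z)[:2]-h)).round(1) for z in (30,35)])
E
```

```text
152 [224.5 233.7 327.6 333.5] rim z 25.7 plate z 30.4 x 49.0
156 [225.5 233.7 327.5 333.5] rim z 23.6 plate z 30.6 x 46.0
160 [225.6 233.6 327.4 333.5] rim z 23.9 plate z 30.9 x 43.0
170 [225.6 234.4 326.7 333.4] rim z 24.6 plate z 27.6 x 35.0
180 [226.5 234.5 327.4 333.3] rim z 23.8 plate z 31.0 x 26.0
190 [226.5 234.5 326.5 333.4] rim z 25.4 plate z 29.8 x 18.0
200 [227.4 234.5 326.4 332.5] rim z 22.5 plate z 31.3 x 10.0
210 [227.6 235.4 326.4 332.4] rim z 23.7 plate z 30.4 x 1.0
225 [228.5 235.5 325.4 332.6] rim z 25.2 plate z 30.6 x -12.0
250 137.3 148.62777777777777 [61.40312423 24.77542944] [array([52.3, 24.5]), array([52.5, 24. ])]
265 136.52912621359224 148.5374331550802 [61.9094266  12.51328538] [array([52.2, 12.4]), array([52.4, 12.2])]
300 135.5108695652174 148.58196721311475 [ 62.79172232 -15.97826641] [array([ 52.2, -15.8]), array([ 52.5, -15.5])]
315 136.41954022988506 148.67032967032966 [ 62.21260499 -28.27184433] [array([ 52.3, -27.9]), array([ 52.5, -27.4])]
```

Plate height reads about 30.5 mm, level, where home is 30. To confirm, I'll press the bar top with closed fingertips: contact at TCP z ≈ 68 means home, ≈ 73 means not.

Call:
jog_arm(increments=[[-1,0,0,0.02,0,0,0],[-1,0,0,0.04,0,0,0],[-1,0,0,0.06,0,0,0],[-1,0,0,0.07,0,0,0],[-1,0,0,0.074,0,0,0],[-1,0,0,0.076,0,0,0],[-1,0,0,0.078,0,0,0],[-1,0,0,0.08,0,0,0],[-1,0,0,0.08,0,0,0],[-1,0,0,0.08,0,0,0]])

```text
t: 14.52
ee_pos: [528.2, 7.1, 72.2]
eef_rot: [-180.0, -0.0, -27.3]
wrist_force: [-0.2, -0.3, 0.1]
width: 0.3
grasp_force: 0.0
```

Call:
jog_arm(increments=[[-1,0,0,0.001,0,0,0],[-1,0,0,0.002,0,0,0],[-1,0,0,0.003,0,0,0],[-1,0,0,0.003,0,0,0],[-1,0,0,0.003,0,0,0]])

```text
t: 14.93
ee_pos: [527.7, 7.0, 68.6]
eef_rot: [-180.0, 0.0, -27.3]
wrist_force: [0.8, 0.5, -0.3]
width: 0.4
grasp_force: 0.0
```

Call:
jog_arm(increments=[[-1,0,0,0.001,0,0,0],[-1,0,0,0.002,0,0,0],[-1,0,0,0.003,0,0,0],[-1,0,0,0.003,0,0,0],[-1,0,0,0.003,0,0,0]])

```text
t: 15.35
ee_pos: [527.9, 7.0, 67.9]
eef_rot: [-179.9, 0.0, -27.4]
wrist_force: [-7.7, 0.2, 26.4]
width: 0.4
grasp_force: 13.0
```

The bar top stops hard at TCP z 67.9 under 26 N, so the cover is home, and it also held against a 20 N pull. Time to retreat.

Call:
jog_arm(increments=[[-1,0,0,-0.02,0,0,0],[-1,0,0,-0.06,0,0,0],[-1,0,0,-0.1,0,0,0],[-1,0,0,-0.12,0,0,0],[-1,0,0,-0.12,0,0,0],[-1,0,0,-0.12,0,0,0],[-1,0,0,-0.12,0,0,0],[-1,0,0,-0.12,0,0,0]])

```text
t: 16.02
ee_pos: [526.6, 7.1, 184.2]
eef_rot: [179.9, 0.1, -27.3]
wrist_force: [-0.3, -0.5, 0.6]
width: 0.3
grasp_force: 0.0
```

```bash
python3 -c "
from h import *
o=get_obs();print(o['ee_pos'],o['wrist_force'],o['joint_velocities'].round(1));print(close_job())"
```

```text
[526.55027914   7.14393631 184.18091721] [-0.32256804 -0.53245794  0.64603033] [ 0.1  0.5  0.  -0.   0.1  0.1 -0.1]
the job is handed in; nothing more can be done
None
```

Handed in at about 16 s: the bush is in the tray with the other two parts and the cover is on the bay, home by the height and pull checks (tabs not seen directly); no verdict was returned, and I viewed 11 pictures, one over the limit of 10.

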